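# Set the inner lid of the seed tin with its cap, then lift the cap off alone

## Robot

A 7-joint arm with a two-finger parallel gripper is mounted at the origin on a cart in front of the work surface, level with it; the furniture and walls round the work are solid. World frame = base frame: x ahead of the robot, y to its left, z up, the work surface at z = 0. Lengths are in m, angles in rad, forces in N, time in s.
With the tool pointing down it reaches from about 0.4 to 0.875 m from the base axis. Payload 19.3 kg.
Tool frame: the origin (TCP) lies at the very end of the fingers, on their centre line; the grasp point (between the pads) lies 19 mm behind it; z points along the fingers, y is the line along which they close (so a half turn about z gives the same grasp; the last joint's range is limited). The gripper opens to 85 mm and grips with 20 to 120 N. Pads are 22 mm wide; open, the fingers measure 114 mm over their backs; the gripper's body (76 mm by 85 mm) begins 54 mm behind the grasp point. The pads swing forward as they close: fully open they stand 13 mm farther back than shut.
Start: joints at [1.046, 0.521, -0.036, 1.599, 0.021, 1.021, -0.113], TCP at [0.275, -0.561, 0.231] pointing down, gripper open.
Joint ranges: [-2.91, 2.91], [-0.3, 2.13], [-1.5, 1.42], [0.17, 2.43], [-1.26, 4.41], [0.16, 1.93], [-2.52, 2.52]. Speed limits (rad/s): [1.89, 1.89, 2.39, 2.39, 3.01, 3.01, 3.01].

## Interface

Orientations are given as [roll, pitch, yaw] about the fixed x, y, z axes, in that order (R = Rz(yaw) Ry(pitch) Rx(roll)).
In Python, from workcell import bot gives the robot as it stands.
- The arm moves only by the shell command python3 -m crank 'ROWS' [FORCE]. ROWS is a JSON object of lists of equal length, an entry for each row: "travel": the shift along the world's x, y, z in cm, a list of three; "turn": the turn, a rotation vector about the world's x, y, z in degrees, a list of three; "gripper": the closure, from 0 (fully open) to 1 (shut). A call has exactly 5 rows; each row is the pose to reach, as a shift and turn from the pose commanded when the call began; what a row does not reach only later rows make up. A row lasts 1/10 s, in which the tool goes at most 50 mm and 8.59 degrees, less where a joint would pass 70% of its speed; a pose out of reach is approached as far as the arm can. A call with a gripper value outside its range is refused whole. The fingers move at their own pace and stop on an object; FORCE is the grip in N (left out, the last holds). Time passes only in rows, so rows that repeat a pose let the fingers close, or fill a call up. It gives the time, the measured TCP pose, the force, the opening and the grip force at its end, in the units of the state.
- bot.observe(): the state, without advancing time (a new reading comes with each control period).
- bot.grab_frame(name): name is "scene" or "side" or "wrist"; returns a dict with "pixels" (480x640x3 uint8, red, green, blue), "fx", "fy", "cx", "cy" (pixels), "dist" ([k1, k2, p1, p2, k3] as OpenCV has them; the pictures are not rectified), "extrinsics" (4x4, takes a point from world to camera coordinates). Camera axes: x right, y down, z forward; pixel columns grow to the right and rows downward; lengths in m; the calibration is good to about 2 mm. A picture is of the moment at which its call begins. There is no depth.
- bot.job_done(): hands the job in; it is judged then, once.
The state is a dict: "clock": time; "qpos": joint angles; "qd": joint speeds; "joint_efforts": joint torques, N m; "position": TCP position; "tool_rot": TCP orientation; "force": force on the tool from outside, world axes, zero at the start; "moment": the same for the moment, N m; "grip_width": finger opening in m; "finger_force": force on a finger pad.
Only numpy, scipy, OpenCV 4.12 (cv2) and the standard library are available. Lean on these libraries where they do the work, as an engineer would, in place of code of your own. Each camera call takes 0.05 s, during which the arm holds its last target. There are 200 camera calls.

## Task

Close the cream seed tin with its inner lid, which hangs in the green cap on a push-and-turn catch and has no grip of its own: carry cap and inner lid together by the black bar grip and lower them gently onto the tin so that the inner lid's two keys (in line with the bar) drop into the two slots of the neck and the cap goes right down. Then turn the cap counter-clockwise (seen from above) by about a seventh of a turn to free the catch, and lift the cap alone straight up, leaving the inner lid fully seated and the tin where it stands. Finish while still holding the cap, level, about a hand's breadth (10 cm) above the tin, so that I can lay the drying sachet on the inner lid; leave the other things on the worktop alone.

Things in the scene. Friction and masses are not known exactly. Their poses are not given: they have to be found in the camera images.
- seed_tin: Open round tin for seed packets, cream with green bands, loose, 0.95 kg, upright. Body 108 mm across up to z = 62 mm, then a shoulder and a bare steel neck, 94 mm outside, bore 84 mm, rim at z = 88 mm. Origin: centre of the foot, z up. Two key slots in the neck, on the tin's +x and -x axis (half-turn symmetric)
- tin_mouth (a point): centre of the tin's rim, 88 mm above its foot
- tin_slot (a point): rim-level mid point of the slot on the tin's +x axis, 44.5 mm from the tin's axis; the other slot is half a turn round. Each is 15 mm wide, through the wall, 12 mm deep from the rim
- inner_lid: Inner lid, aluminium, 0.14 kg, at the start on the worktop hidden inside the cap. Origin: centre of the underside of its black plug (75 mm across, 12 mm deep, tapering to 66 mm at the bottom), z up. Above it a flange 93 mm across, 4 mm thick, that rests on the tin's rim, then a hub up to z = 30 mm with three ears. Seated: origin 76 mm above the tin's, x axis along the tin's x, either way round
- inner_key (a point): tip of the brass key on the inner lid's +x axis; the other is half a turn round. The keys stand below the flange, 6 mm wide, reach 10 mm down and have tapered tips; play in the slots about 6 degrees each way. The key line is parallel to the cap's bar at the start
- outer_cap: Green cap, 110 mm across (116 at the flared lower edge), 30 mm high, open below, skirt bore 104 mm, 0.20 kg. Origin: centre of the skirt's lower edge, z up. It first rests on the inner lid (origin 4 mm above the inner lid's, axes equal), three hooks under the ears. Lifted, it rises 4.5 mm before the hooks take the inner lid along; a 2.5 mm lip then keeps the ears in the hooks. No springs
- cap_grip (a point): centre of the black bar grip, 46 mm above the cap's origin. The bar is 70 mm long along the cap's x, 18 mm wide along its y, from z = 30 to z = 59 mm. Two brass pointers on the cap's top lie in line with it, at its ends
- cap_catch (a point): centre of the catch under the cap's roof. It turns freely, but only with the cap right down on a supported inner lid (cap origin 80 mm above the tin's). Turned counter-clockwise from above it is free from 25 degrees relative to the inner lid (up to 40 at the grip, with the play of keys and hooks), and stays free to about 85 degrees
- shop_scale: shop scale, fixed, behind and to the right; origin: centre of its foot on the worktop. Its round pan, 370 mm across, overhangs the worktop with its rim 272 mm up (underside from 180 mm): pass over it or round it
- screw_box_c: small white carton of fixings, 50 x 75 x 40 mm; bystander
- stapler: red and black stapler, 34 x 150 x 60 mm; bystander
- calculator: dark pocket calculator lying flat, 125 x 72 x 16 mm; bystander
- tape_roll_a: roll of brown packing tape lying flat, 110 mm across, 50 mm high; bystander
- padlock: brass padlock lying flat, 64 x 40 x 18 mm; bystander

How it is judged:
On the way, in this order (a step that is already met when the one before it is completed fails the run):
1. cap and inner lid are lifted together off the worktop (height (world z) of inner_lid above 0.02 m and distance between inner_lid and outer_cap below 0.014 m and contact force between inner_lid and outer_cap above 0.3 N), for 0.2 s.
2. the inner lid is seated in the tin, keys in the slots, with the cap right down on it (z of inner_lid in the frame of seed_tin between 0.073 and 0.079 m and horizontal distance between inner_lid and seed_tin below 0.006 m and angle between the x axis of inner_lid and the x axis of seed_tin, either way round below 0.18 rad and angle between the z axis of inner_lid and the z axis of seed_tin, either way round below 0.06 rad and z of outer_cap in the frame of inner_lid below 0.0065 m), for 0.1 s.
At the end, for the whole second after the job is handed in: Inner lid seated: 76 mm above the tin's foot (3 mm), centred (6 mm), keys in slots (0.18 rad), flat (0.06 rad). Cap gripped, still, level (0.2 rad), 5 to 20 cm above the inner lid, within 6 cm of over the tin, touching nothing else. Tin within 3 cm, bystanders within 2 cm of their start (z of inner_lid in the frame of seed_tin between 0.073 and 0.079 m and horizontal distance between inner_lid and seed_tin below 0.006 m and angle between the x axis of inner_lid and the x axis of seed_tin, either way round below 0.18 rad and angle between the z axis of inner_lid and the z axis of seed_tin, either way round below 0.06 rad and z of outer_cap in the frame of inner_lid between 0.05 and 0.2 m and horizontal distance between outer_cap and seed_tin below 0.06 m and angle between outer_cap's own z axis and vertical below 0.2 rad and contact force between the fingers and outer_cap above 2 N and linear speed of each of outer_cap, inner_lid below 0.02 m/s and contact force between each of the arm, the fingers and inner_lid below 0.1 N and angle between seed_tin's own z axis and vertical below 0.05 rad and distance of seed_tin from where it was at the start of the episode below 0.03 m and distance of each of screw_box_c, stapler, calculator, tape_roll_a, padlock from where it was at the start of the episode below 0.02 m); the arm keeps its last pose, push and grip.
It fails at once if the catch is turned free while the inner lid is not seated, or the inner lid is lifted or shifted after the catch has been freed (angle between the x axis of outer_cap and the x axis of inner_lid, either way round above 0.45 rad and not (z of inner_lid in the frame of seed_tin between 0.073 and 0.079 m and horizontal distance between inner_lid and seed_tin below 0.006 m and angle between the x axis of inner_lid and the x axis of seed_tin, either way round below 0.18 rad and angle between the z axis of inner_lid and the z axis of seed_tin, either way round below 0.06 rad)).
It fails at once if the lids are pressed hard onto the tin (over 45 N) (contact force between inner_lid and seed_tin above 45 N).
It fails at once if the tin is pushed away or tipped (distance of seed_tin from where it was at the start of the episode above 0.03 m or angle between seed_tin's own z axis and vertical above 0.2 rad).
It fails at once if a bystander is knocked out of its place (more than 2 cm) (distance of any of screw_box_c, stapler, calculator, tape_roll_a, padlock from where it was at the start of the episode above 0.02 m).
It also fails if it takes over 58 s, if anything falls off the work surface, if the arm or the gripper's body presses on something with over 40 N, if the wrist force passes 120 N, or if a joint passes its speed limit or range.

## Working session

There is one attempt and no reset: what is moved stays moved. The work goes in short steps, Python scripts to look and compute and a shell command to move; the robot and the scene stay as the last step left them, time stands still between calls to the robot, and variables do not carry over. Pictures are saved under pics/ and viewed, at most 10 in all, crops included, and the job is handed in when it is done.

```bash
mkdir -p pics; ls
python3 - <<'E'
from workcell import bot
import cv2,numpy as np,pickle
o=bot.observe();print({k:np.round(v,3) for k,v in o.items()})
F={}
for n in("scene","side","wrist"):
    f=bot.grab_frame(n);F[n]=f
    cv2.imwrite(f"pics/{n}0.png",f["pixels"][:,:,::-1])
    E=np.array(f["extrinsics"]);print(n,f["fx"],f["dist"],np.round(-E[:3,:3].T@E[:3,3],3),np.round(E[2,:3],2))
pickle.dump(F,open("f0.pkl","wb"))
E
```

```text
pics
{'clock': np.float64(0.0), 'qpos': array([ 1.046,  0.522, -0.036,  1.6  ,  0.021,  1.021, -0.113]), 'qd': array([-0.   ,  0.   ,  0.001,  0.001, -0.   ,  0.001,  0.001]), 'joint_efforts': array([-1.0000e-03, -9.2709e+01,  1.9800e+00, -3.6992e+01,  1.8000e-02,
        8.0000e-03,  0.0000e+00]), 'position': array([ 0.274, -0.561,  0.231]), 'tool_rot': array([-3.14 ,  0.   ,  0.455]), 'force': array([-0.193, -0.782, -0.057]), 'moment': array([ 0.029,  0.008, -0.011]), 'finger_force': np.float64(0.0), 'grip_width': np.float64(0.085)}
scene 458.55794020252824 [-0.00044191  0.          0.          0.          0.        ] [ 0.252 -0.465  0.724] [ 0.34  0.6  -0.72]
side 454.5219856738705 [-0.05540709  0.          0.          0.          0.        ] [0.441 1.044 0.729] [ 0.09 -0.83 -0.55]
wrist 397.28858023841116 [-0.08703507  0.          0.          0.          0.        ] [ 0.343 -0.529  0.374] [-0.27 -0.13 -0.95]
```

View pics/scene0.png

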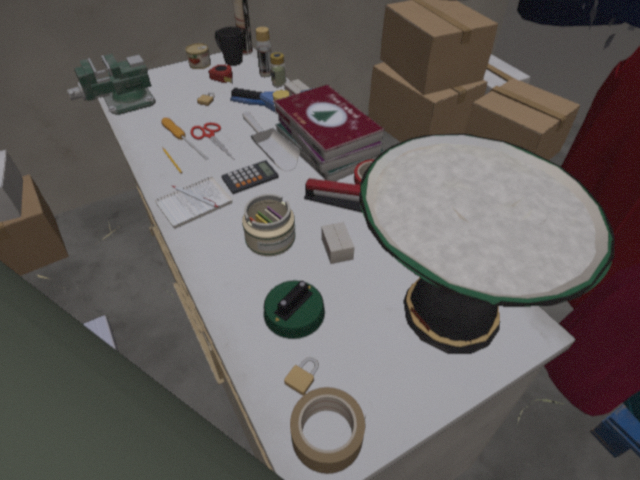

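View pics/side0.png

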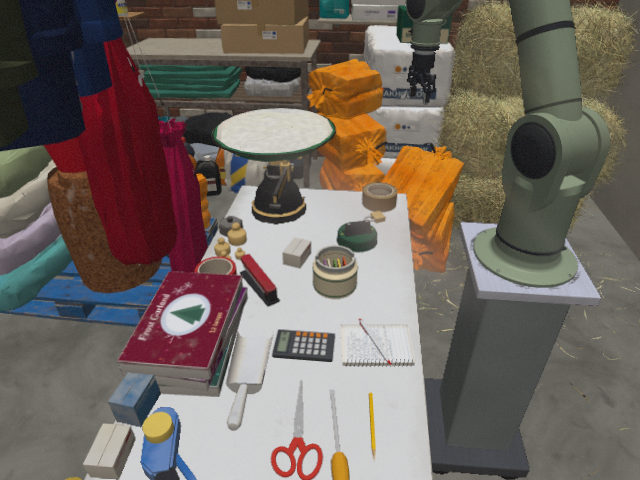

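The scene view shows the cap with its bar at about (294,298) and the tin mouth at about (269,212). In the side view the tin mouth is at about (335,260) and the cap at about (357,235). I'll make one enlarged montage to get finer pixels.

```bash
cat > h.py <<'E'
import cv2,numpy as np
from scipy.optimize import least_squares
def K(f): return np.array([[f["fx"],0,f["cx"]],[0,f["fy"],f["cy"]],[0,0,1.]])
def proj(f,P):
    E=np.array(f["extrinsics"]);r,_=cv2.Rodrigues(E[:3,:3])
    return cv2.projectPoints(np.array(P,float).reshape(-1,3),r,E[:3,3],K(f),np.array(f["dist"]))[0].reshape(-1,2)
def tri(fs,uvs):
    r=lambda p:np.concatenate([proj(f,p)[0]-u for f,u in zip(fs,uvs)])
    s=least_squares(r,[.5,-.1,.05]);return s.x,np.abs(s.fun).max()
def onz(f,uv,z):
    E=np.array(f["extrinsics"]);n=cv2.undistortPoints(np.array([[uv]],float),K(f),np.array(f["dist"]))[0,0]
    d=E[:3,:3].T@np.array([*n,1]);c=-E[:3,:3].T@E[:3,3];return c+d*(z-c[2])/d[2]
E
python3 - <<'E'
import pickle,cv2,numpy as np
F=pickle.load(open("f0.pkl","rb"))
def c(n,x,y,w=80,h=60):return cv2.resize(F[n]["pixels"][y:y+h,x:x+w,::-1],(400,300),interpolation=cv2.INTER_CUBIC)
m=np.vstack([np.hstack([c("scene",229,185),c("side",295,230)]),np.hstack([c("scene",254,275),c("side",317,205)])])
cv2.imwrite("pics/m0.png",m)
E
```

```text
(no output)
```

View pics/m0.png

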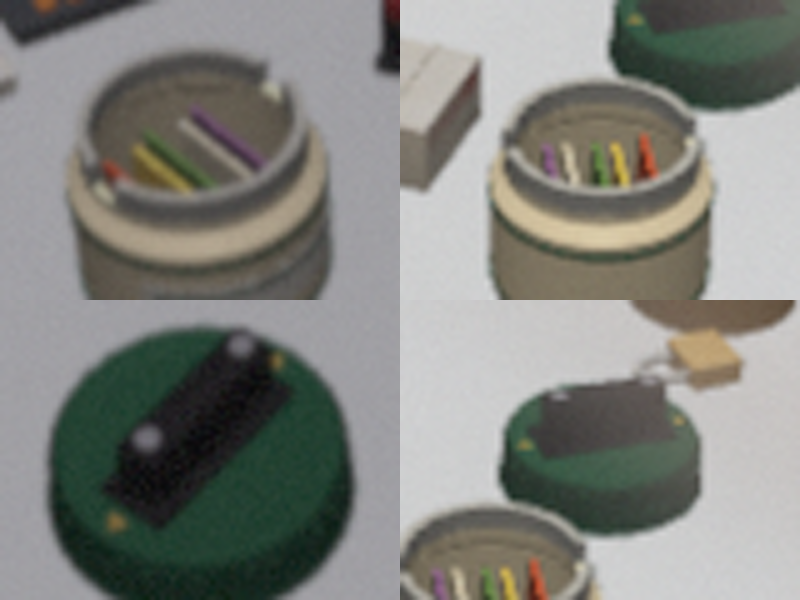

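Montage (5x): the tin slots are at scene (247,220) and (283,201), side (353.4,258) and (317,259). The cap's pointers are at scene (277.4,319.4) and (309.6,287), side (372.6,229.2) and (342,234).

Run:
```python
import pickle,numpy as np
from h import *
F=pickle.load(open("f0.pkl","rb"));fs=[F["scene"],F["side"]]
for n,a,b,z in [("slotA",(247,220),(353.4,258),.086),("slotB",(283,201),(317,259),.086),("rim",(267.4,210.4),(335.2,257.4),.088),("pA",(277.4,319.4),(372.6,229.2),.034),("pB",(309.6,287),(342,234),.034)]:
    p,e=tri(fs,[a,b]);print(n,np.round(p,4),round(e,2),*[np.round(onz(f,u,z)[:2],4) for f,u in zip(fs,[a,b])])
```

```text
slotA [0.4585 0.175  0.0809] 0.67 [0.4557 0.1699] [0.46   0.1812]
slotB [0.5454 0.1885 0.0816] 0.1 [0.5432 0.184 ] [0.545  0.1942]
rim [0.5039 0.1782 0.0823] 0.23 [0.5021 0.1726] [0.5027 0.1861]
pA [ 0.4163 -0.0342  0.0308] 0.58 [ 0.4162 -0.0363] [ 0.4148 -0.0287]
pB [ 0.5005 -0.0007  0.0312] 0.71 [ 0.5005 -0.0026] [0.4982 0.0045]
```

Run:
```python
import pickle,numpy as np
from h import *
F=pickle.load(open("f0.pkl","rb"));fs=[F["scene"],F["side"]]
print(onz(fs[0],(453,318),0),onz(fs[1],(279,212),0),onz(fs[0],(363,190),.272),onz(fs[0],(480,222),.26),onz(fs[0],(300,377),.01),onz(fs[0],(327,430),.05),onz(fs[0],(337,240),.04))
```

```text
[ 0.70773711 -0.17618901  0.        ] [ 0.70475849 -0.14858312  0.        ] [ 0.57350257 -0.04389502  0.272     ] [ 0.68761534 -0.17550311  0.26      ] [ 0.40394897 -0.1408694   0.01      ] [ 0.39018183 -0.25020824  0.05      ] [0.60537615 0.06956013 0.04      ]
```

```bash
python3 -m crank '{"travel":[[1.3,4.8,0],[2.6,9.6,0],[4,14.4,0],[5.3,19.2,0],[6.6,24,0]],"turn":[[0,0,0],[0,0,0],[0,0,0],[0,0,0],[0,0,0]],"gripper":[0,0,0,0,0]}' 60
python3 -m crank '{"travel":[[1.7,4.5,0],[3.4,9,0],[5.1,13.5,0],[6.8,18,0],[8.5,22.5,0]],"turn":[[0,0,0],[0,0,-1],[0,0,-2],[0,0,-3],[0,0,-4.3]],"gripper":[0,0,0,0,0]}'
python3 -m crank '{"travel":[[1.7,4,0],[3.2,7.9,0],[3.2,7.9,0],[3.2,7.9,0],[3.2,7.9,0]],"turn":[[0,0,0],[0,0,0],[0,0,0],[0,0,0],[0,0,0]],"gripper":[0,0,0,0,0]}'
python3 - <<'E'
from workcell import bot
import cv2,pickle
f=bot.grab_frame("wrist");pickle.dump(f,open("w1.pkl","wb"));cv2.imwrite("pics/w1.png",f["pixels"][:,:,::-1])
print(bot.observe()["tool_rot"],bot.observe()["position"])
E
```

```text
clock: 0.65
position: [0.3406, -0.3195, 0.2313]
tool_rot: [-3.142, -0.0, 0.455]
force: [1.8, -0.5, -0.2]
grip_width: 0.0854
finger_force: 0.0
clock: 1.15
position: [0.4258, -0.0946, 0.2314]
tool_rot: [3.141, -0.0, 0.379]
force: [1.6, -1.4, 0.1]
grip_width: 0.0851
finger_force: 0.0
clock: 1.65
position: [0.4572, -0.0183, 0.2312]
tool_rot: [3.141, 0.001, 0.379]
force: [0.0, -0.4, 0.3]
grip_width: 0.0856
finger_force: 0.0
[3.14140950e+00 4.24365577e-04 3.78197642e-01] [ 0.45718828 -0.01848374  0.23121621]
```

View pics/w1.png

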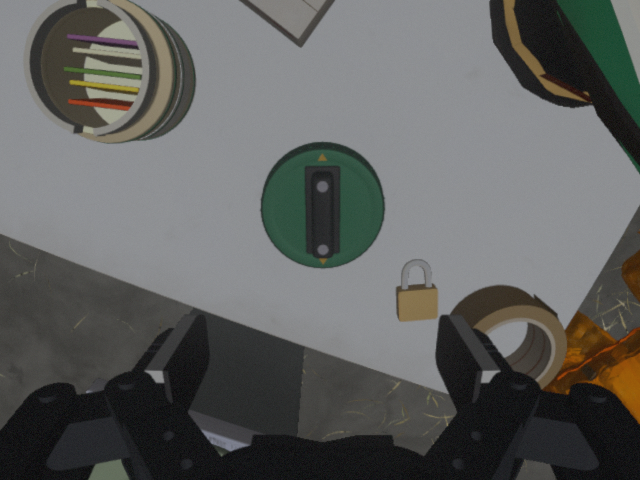

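The wrist view shows the cap centred in the image, with pointers at (322,157) and (323,262) and bar screws at (322,187) and (322.5,250). The tin's near slot is at about (79,130).

Run:
```python
import pickle,numpy as np
from h import *
F=pickle.load(open("f0.pkl","rb"));w=pickle.load(open("w1.pkl","rb"))
a,b=onz(w,(322,157),.034),onz(w,(323,262),.034);print("ptr",a,b,(a+b)/2,np.degrees(np.arctan2(*(a-b)[1::-1])))
a,b=onz(w,(322,187),.063),onz(w,(322.5,250),.063);print("screws",a,b,(a+b)/2,np.degrees(np.arctan2(*(a-b)[1::-1])))
print(onz(w,(79,130),.086))
fs=[F["scene"],w]
print(tri(fs,[(277.4,319.4),(323,262)]),tri(fs,[(309.6,287),(322,157)]))
print("bar screws",tri(fs,[(254+148/5,275+138/5),(322.5,250)]),tri(fs,[(254+241/5,275+45/5),(322,187)]))
fs=[F["scene"],F["side"],w];print(tri(fs,[(277.4,319.4),(372.6,229.2),(323,262)]),tri(fs,[(309.6,287),(342,234),(322,157)]))
```

```text
ptr [ 0.50169527 -0.00191449  0.034     ] [ 0.41489362 -0.03748291  0.034     ] [ 0.45829444 -0.0196987   0.034     ] 22.282183089310692
screws [ 0.48231909 -0.00958732  0.063     ] [ 0.43411786 -0.02923846  0.063     ] [ 0.45821848 -0.01941289  0.063     ] 22.180208918773694
[0.46059824 0.17142888 0.086     ]
(array([ 0.41557094, -0.03725984,  0.03588254]), np.float64(0.1294986703234713)) (array([ 0.50148943, -0.00190257,  0.03253197]), np.float64(0.2920343715866238))
bar screws (array([ 0.43418477, -0.02917201,  0.06334242]), np.float64(0.10879140279405419)) (array([ 0.48222673, -0.00955158,  0.06284209]), np.float64(0.2406660821212654))
(array([ 0.41501446, -0.03710419,  0.03338685]), np.float64(1.449384289788469)) (array([ 0.50124538, -0.00179844,  0.0311782 ]), np.float64(0.9486020163861326))
```

```bash
python3 -m crank '{"travel":[[0.1,-0.1,-4],[0.1,-0.1,-8],[0.1,-0.1,-12],[0.1,-0.1,-15],[0.1,-0.1,-17]],"turn":[[0,0,0.5],[0,0,0.5],[0,0,0.5],[0,0,0.5],[0,0,0.5]],"gripper":[0,0,0,0,0]}'
python3 -m crank '{"travel":[[0,0,-1],[0,0,-1.8],[0,0,-2.1],[0,0,-2.1],[0,0,-2.1]],"turn":[[0,0,0],[0,0,0],[0,0,0],[0,0,0],[0,0,0]],"gripper":[0,0,0,0.4,0.8]}' 60
python3 -m crank '{"travel":[[0,0,0],[0,0,0],[0,0,0],[0,0,0],[0,0,0]],"turn":[[0,0,0],[0,0,0],[0,0,0],[0,0,0],[0,0,0]],"gripper":[1,1,1,1,1]}' 60
```

```text
clock: 2.2
position: [0.4575, -0.0196, 0.0594]
tool_rot: [-3.141, 0.002, 0.387]
force: [-0.2, -0.1, 0.3]
grip_width: 0.085
finger_force: 0.0
clock: 2.7
position: [0.459, -0.0185, 0.041]
tool_rot: [3.141, -0.001, 0.388]
force: [0.2, 0.5, 0.2]
grip_width: 0.0589
finger_force: 0.0
clock: 3.2
position: [0.4587, -0.0184, 0.0407]
tool_rot: [3.141, -0.0, 0.388]
force: [-1.7, 1.4, 8.4]
grip_width: 0.0167
finger_force: 58.5
```

```bash
python3 -m crank '{"travel":[[0,0,0.4],[0,0,0.8],[0,0,1.6],[0,0,2.4],[0,0,3.2]],"turn":[[0,0,0],[0,0,0],[0,0,0],[0,0,0],[0,0,0]],"gripper":[1,1,1,1,1]}' 80
python3 -m crank '{"travel":[[0,0,3],[0,0,6],[0,0,9],[0,0,12],[0,0,15]],"turn":[[0,0,0],[0,0,0],[0,0,0],[0,0,0],[0,0,0]],"gripper":[1,1,1,1,1]}'
python3 -m crank '{"travel":[[0,2,0.5],[0,4,1],[0,6,1],[0,6,1],[0,6,1]],"turn":[[0,0,-3],[0,0,-7],[0,0,-10],[0,0,-13.4],[0,0,-13.4]],"gripper":[1,1,1,1,1]}'
python3 - <<'E'
from workcell import bot
import cv2,pickle
f=bot.grab_frame("wrist");s=bot.grab_frame("scene");d=bot.grab_frame("side");o=bot.observe();pickle.dump((f,s,d,o),open("w2.pkl","wb"));cv2.imwrite("pics/w2.png",f["pixels"][:,:,::-1])
print(o["tool_rot"],o["position"],o["force"],o["moment"])
E
```

```text
clock: 3.7
position: [0.4586, -0.0185, 0.0731]
tool_rot: [3.142, -0.0, 0.388]
force: [-0.4, 0.7, -2.5]
grip_width: 0.0162
finger_force: 78.3
clock: 4.2
position: [0.4581, -0.0185, 0.2242]
tool_rot: [3.142, -0.0, 0.389]
force: [0.7, -0.0, -3.6]
grip_width: 0.0166
finger_force: 78.8
clock: 4.7
position: [0.4583, 0.0419, 0.2328]
tool_rot: [3.142, -0.0, 0.154]
force: [-0.2, -0.3, -3.4]
grip_width: 0.0164
finger_force: 78.9
[3.14147417e+00 1.02351930e-05 1.55749936e-01] [0.45839623 0.04113117 0.23248447] [-0.01431895 -0.99077783 -2.85691241] [ 0.03128158 -0.02852772  0.0207397 ]
```

View pics/w2.png

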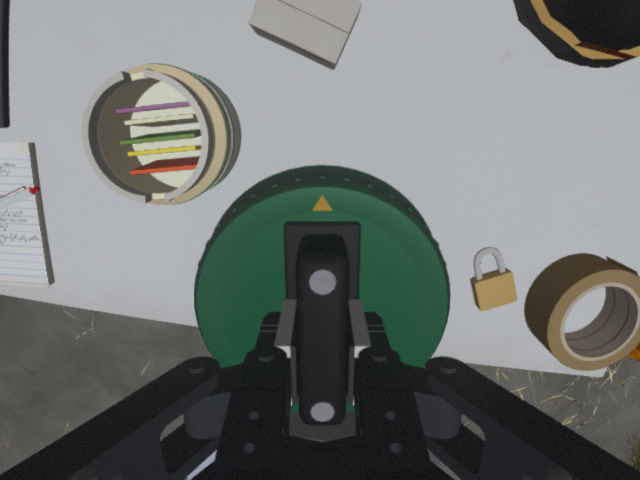

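The wrist view shows cap and inner lid held, with the tin's slots at about (133,75) and (158,197). I'll zoom in for an accurate slot direction.

Run:
```python
import pickle,cv2
f,s,d,o=pickle.load(open("w2.pkl","rb"))
cv2.imwrite("pics/w2c.png",cv2.resize(f["pixels"][60:210,70:270,::-1],(800,600),interpolation=cv2.INTER_CUBIC))
```

```text
(no output)
```

View pics/w2c.png

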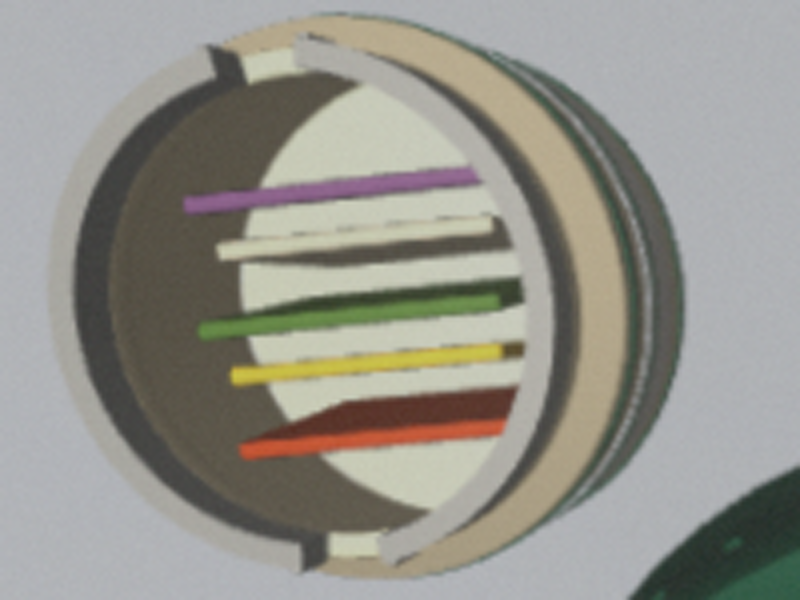

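The crop gives the rim-level slot corners: upper slot outer (208,45) and (296,37), inner (218,78) and (306,65); lower slot outer (302,572) and (388,565), inner (304,543) and (382,540). The rim's left and right limits are at x=48 and x=554.

Run:
```python
import pickle
from h import *
f,s,d,o=pickle.load(open("w2.pkl","rb"))
uv=np.array([(208,45),(296,37),(218,78),(306,65),(302,572),(388,565),(304,543),(382,540)],float)/4+[70,60]-.4
a,b=46.4,41.3
M=np.array([(a,7.5),(a,-7.5),(b,7.5),(b,-7.5),(-a,7.5),(-a,-7.5),(-b,7.5),(-b,-7.5)])/1000
th=np.linspace(0,2*np.pi,181);C=.047*np.c_[np.cos(th),np.sin(th)]
def W(p,m):
    c,q=np.cos(p[2]),np.sin(p[2]);return np.c_[m@np.array([[c,q],[-q,c]])+p[:2],np.full(len(m),p[3])]
def r(p):
    e=proj(f,W(p,C));L=e[:,0].min(),e[:,0].max()
    return np.r_[(proj(f,W(p,M))-uv).ravel(),L[0]-(70+48/4-.4),L[1]-(70+554/4-.4)]
k=least_squares(r,[.503,.177,.15,.088],loss="soft_l1");print(k.x,np.degrees(k.x[2]),np.round(r(k.x),1))
r2=lambda q:r([*q,.088]);k2=least_squares(r2,[.503,.177,.15],loss="soft_l1");print(k2.x,np.degrees(k2.x[2]))
sl=W(k2.x.tolist()+[.088],np.array([(.0445,0),(-.0445,0),(0,0)]));print(proj(s,sl),proj(d,sl))
# held cap pointer (cap yaw / position) 
z=o["position"][2]
print(onz(f,(322,204),z-.005),onz(f,(322,282),z+.022),onz(f,(322,411),z+.022),o["position"],o["tool_rot"][2])
```

```text
[0.50495978 0.17611037 0.22970495 0.08929689] 13.161124100777284 [ 1.1  0.3 -0.2 -0.3 -0.1 -0.3 -1.5  0.4  1.4 -0.  -0.8  0.1 -0.4  0.5
 -0.5 -0.5  0.3  1.3]
[0.50485521 0.17668329 0.22979675] 13.166383979442314
[[284.46670863 198.68082471]
 [250.2659025  219.26927983]
 [267.75235691 208.74260949]] [[316.01100474 256.36681867]
 [353.10458158 253.61760739]
 [334.63995647 254.98823147]]
[0.50395305 0.04806939 0.22748447] [0.48355357 0.04491628 0.25448447] [0.43195967 0.03685831 0.25448447] [0.45839623 0.04113117 0.23248447] 0.15574993634481005
```

```bash
python3 -m crank '{"travel":[[1.2,3.5,0],[2.4,7,0],[3.6,10.5,0],[4.7,13.5,0],[4.7,13.5,0]],"turn":[[0,0,2],[0,0,4.2],[0,0,4.2],[0,0,4.2],[0,0,4.2]],"gripper":[1,1,1,1,1]}'
python3 -m crank '{"travel":[[0,0,-2],[0,0,-4],[0,0,-6],[0,0,-8],[0,0,-8]],"turn":[[0,0,0],[0,0,0],[0,0,0],[0,0,0],[0,0,0]],"gripper":[1,1,1,1,1]}'
python3 - <<'E'
from workcell import bot
import cv2,pickle,numpy as np
w=bot.grab_frame("wrist");s=bot.grab_frame("scene");d=bot.grab_frame("side");o=bot.observe();pickle.dump((w,s,d,o),open("w3.pkl","wb"))
c=lambda f,x,y:cv2.resize(f["pixels"][y:y+100,x:x+80,::-1],(400,500),interpolation=cv2.INTER_CUBIC)
cv2.imwrite("pics/m3.png",np.hstack([c(s,229,165),c(d,295,205)]))
print(o["tool_rot"],o["position"],o["force"],o["moment"])
E
```

```text
clock: 5.35
position: [0.506, 0.1804, 0.2321]
tool_rot: [-3.139, -0.0, 0.233]
force: [0.0, -1.3, -3.4]
grip_width: 0.0163
finger_force: 79.3
clock: 5.85
position: [0.5044, 0.1752, 0.1503]
tool_rot: [3.141, 0.004, 0.228]
force: [-0.4, -0.7, -4.0]
grip_width: 0.0166
finger_force: 79.3
[-3.14150275e+00 -7.05720144e-04  2.27781515e-01] [0.50592606 0.17631243 0.15319219] [ 0.09331523  0.40895554 -2.80726078] [ 0.0484631  -0.02123365 -0.00206016]
```

View pics/m3.png

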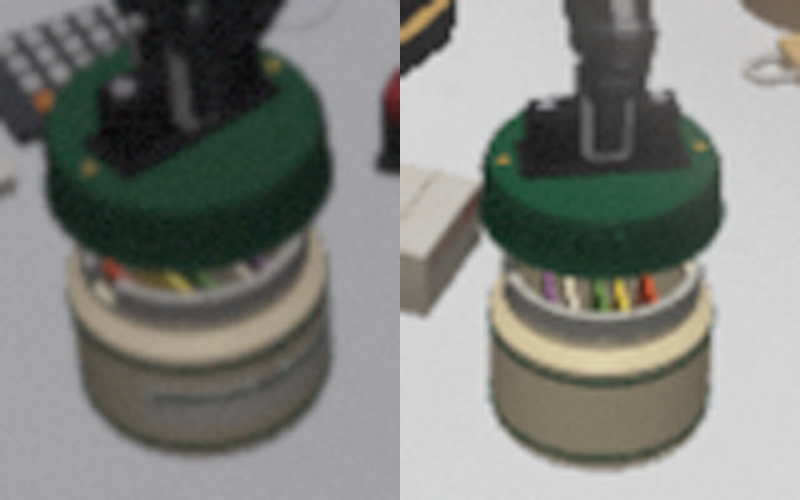

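Cap and tin look concentric in both views: side cap 480–725 against tin 488–712. Pointers are at scene (247,198.6) and (283.4,177.6), side (315.6,237) and (355,234.4). Checking these numerically against the wrist estimate.

Run:
```python
import pickle
from h import *
w,s,d,o=pickle.load(open("w3.pkl","rb"))
for f,a,b in[(s,(283.4,177.6),(247,198.6)),(d,(315.6,237),(355,234.4))]:
    A,B=onz(f,a,.146),onz(f,b,.146);print((A+B)/2,np.degrees(np.arctan2(*(A-B)[1::-1])))
p=[tri([s,d],[(283.4,177.6),(315.6,237)]),tri([s,d],[(247,198.6),(355,234.4)])];print(p,(p[0][0]+p[1][0])/2)
# edges-based rim check in scene and side frames: contrast along wrist-fitted rim
```

```text
[0.504076  0.1736889 0.146    ] 13.38860551300147
[0.503659   0.18068996 0.146     ] 12.80520754912244
[(array([0.54899862, 0.18690619, 0.1434778 ]), np.float64(0.13684721359237528)), (array([0.46032304, 0.1660455 , 0.14332314]), np.float64(0.4718173576334266))] [0.50466083 0.17647585 0.14340047]
```

```bash
python3 -m crank '{"travel":[[0,0,-0.8],[0,0,-1.6],[0,0,-1.9],[0,0,-2.1],[0,0,-2.2]],"turn":[[0,0,0],[0,0,0],[0,0,0],[0,0,0],[0,0,0]],"gripper":[1,1,1,1,1]}'
python3 -m crank '{"travel":[[0,0,-0.1],[0,0,-0.2],[0,0,-0.3],[0,0,-0.4],[0,0,-0.4]],"turn":[[0,0,0],[0,0,0],[0,0,0],[0,0,0],[0,0,0]],"gripper":[1,1,1,1,1]}'
```

```text
clock: 6.5
position: [0.5055, 0.1766, 0.1301]
tool_rot: [-3.142, 0.0, 0.228]
force: [-0.1, -0.6, -2.9]
grip_width: 0.0168
finger_force: 79.3
clock: 7.0
position: [0.5055, 0.1765, 0.1262]
tool_rot: [3.142, 0.0, 0.228]
force: [-0.6, -0.4, -3.4]
grip_width: 0.0164
finger_force: 79.3
```

```bash
python3 -m crank '{"travel":[[0,0,-0.1],[0,0,-0.2],[0,0,-0.3],[0,0,-0.4],[0,0,-0.4]],"turn":[[0,0,0],[0,0,0],[0,0,0],[0,0,0],[0,0,0]],"gripper":[1,1,1,1,1]}'
python3 -m crank '{"travel":[[0,0,-0.1],[0,0,-0.2],[0,0,-0.3],[0,0,-0.3],[0,0,-0.3]],"turn":[[0,0,0],[0,0,0],[0,0,0],[0,0,0],[0,0,0]],"gripper":[1,1,1,1,1]}'
```

```text
clock: 7.5
position: [0.5054, 0.1765, 0.1221]
tool_rot: [3.142, 0.0, 0.228]
force: [0.3, -0.4, -3.0]
grip_width: 0.0165
finger_force: 79.3
clock: 8.0
position: [0.5055, 0.1765, 0.1193]
tool_rot: [3.142, 0.0, 0.228]
force: [-0.6, -0.5, -1.4]
grip_width: 0.0165
finger_force: 79.5
```

Force has dropped by the inner lid's weight, so it is now standing on the tin. Down gently the rest of the way.

```bash
python3 -m crank '{"travel":[[0,0,-0.1],[0,0,-0.1],[0,0,-0.2],[0,0,-0.2],[0,0,-0.2]],"turn":[[0,0,0],[0,0,0],[0,0,0],[0,0,0],[0,0,0]],"gripper":[1,1,1,1,1]}'
python3 -m crank '{"travel":[[0,0,-0.05],[0,0,-0.1],[0,0,-0.1],[0,0,-0.1],[0,0,-0.1]],"turn":[[0,0,0],[0,0,0],[0,0,0],[0,0,0],[0,0,0]],"gripper":[1,1,1,1,1]}'
```

```text
clock: 8.5
position: [0.5055, 0.1765, 0.1173]
tool_rot: [-3.142, 0.0, 0.228]
force: [0.4, 0.2, -1.8]
grip_width: 0.0163
finger_force: 79.5
clock: 9.0
position: [0.5056, 0.1766, 0.1168]
tool_rot: [3.142, -0.0, 0.228]
force: [-2.9, -1.3, 8.9]
grip_width: 0.0164
finger_force: 81.0
```

```bash
python3 -c "
from workcell import bot;print(bot.observe()['qpos'],bot.observe()['force'])"
python3 -m crank '{"travel":[[0,0,0],[0,0,0],[0,0,0],[0,0,0],[0,0,0]],"turn":[[0,0,3],[0,0,7],[0,0,11],[0,0,15],[0,0,18]],"gripper":[1,1,1,1,1]}'
```

```text
[-0.22629865  0.55059424 -0.29858886  1.92363745  0.24107373  0.70140295
 -2.01136505] [-2.91238795 -1.26962516  8.857207  ]
clock: 9.5
position: [0.5058, 0.1765, 0.1168]
tool_rot: [3.141, -0.001, 0.545]
force: [-1.0, -0.9, 6.4]
grip_width: 0.016
finger_force: 80.8
```

```bash
python3 -c "
from workcell import bot;o=bot.observe();print(o['qpos'],o['force'],o['moment'])"
python3 -m crank '{"travel":[[0,0,0],[0,0,0],[0,0,0],[0,0,0],[0,0,0]],"turn":[[0,0,4],[0,0,8],[0,0,11],[0,0,14],[0,0,16]],"gripper":[1,1,1,1,1]}'
python3 -c "
from workcell import bot;o=bot.observe();print(o['qpos'],o['force'],o['moment'])"
```

```text
[-0.16536911  0.56027896 -0.38172872  1.92024291  0.30646472  0.71694122
 -1.75338625] [-0.9779294  -0.9159926   6.35507992] [-0.38611883  0.29617294 -0.06409302]
clock: 10.0
position: [0.5059, 0.1765, 0.1168]
tool_rot: [3.141, -0.001, 0.823]
force: [-1.0, -1.5, 7.3]
grip_width: 0.0167
finger_force: 80.7
[-0.11309085  0.57104146 -0.45400183  1.91739608  0.3627228   0.73307233
 -1.5250953 ] [-0.98066199 -1.49656016  7.32280716] [-0.34557082  0.11436877 -0.08988181]
```

```bash
python3 -m crank '{"travel":[[0,0,0],[0,0,0],[0,0,0],[0,0,0],[0,0,0]],"turn":[[0,0,4],[0,0,8],[0,0,12],[0,0,16],[0,0,18]],"gripper":[1,1,1,1,1]}'
python3 -c "
from workcell import bot;import cv2,numpy as np,pickle
o=bot.observe();print(o['qpos'],o['force'],o['moment'],o['tool_rot'])
s=bot.grab_frame('scene');d=bot.grab_frame('side');w=bot.grab_frame('wrist')
c=lambda f,x,y:cv2.resize(f['pixels'][y:y+100,x:x+80,::-1],(400,500),interpolation=cv2.INTER_CUBIC)
cv2.imwrite('pics/m4.png',np.hstack([c(s,229,165),c(d,295,205)]))
pickle.dump((w,s,d),open('w4.pkl','wb'))"
```

```text
clock: 10.5
position: [0.506, 0.1764, 0.1168]
tool_rot: [3.141, -0.0, 1.138]
force: [-0.2, -1.0, 7.3]
grip_width: 0.0163
finger_force: 80.7
[-0.05549556  0.58577194 -0.53478513  1.91437014  0.42496283  0.75386167
 -1.26542452] [-0.17851671 -0.9700218   7.26532591] [-0.36113774  0.02842194 -0.06401892] [ 3.14068926e+00 -4.81014163e-04  1.13779699e+00]
```

View pics/m4.png

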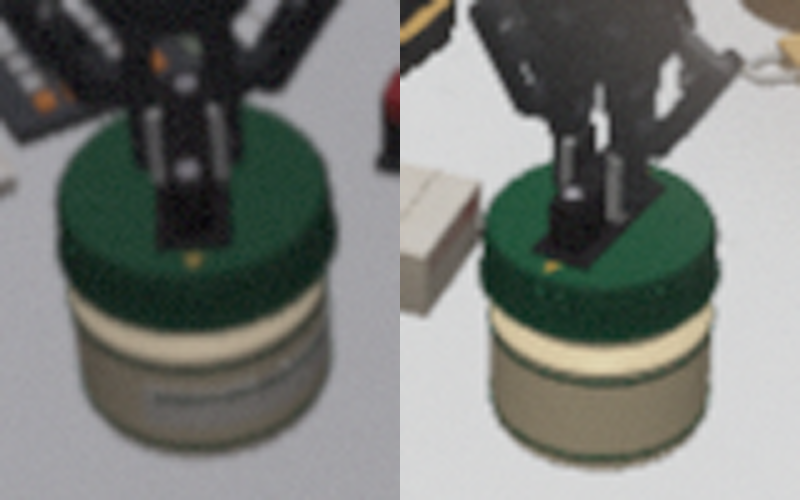

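The cap sits right down on the tin with the bar turned about 52°, and the tin's label is in the same place as before, so the tin did not turn. Lifting slowly while watching the force.

```bash
python3 -m crank '{"travel":[[0,0,0.1],[0,0,0.2],[0,0,0.3],[0,0,0.4],[0,0,0.4]],"turn":[[0,0,0],[0,0,0],[0,0,0],[0,0,0],[0,0,0]],"gripper":[1,1,1,1,1]}'
python3 -m crank '{"travel":[[0,0,0.1],[0,0,0.2],[0,0,0.3],[0,0,0.4],[0,0,0.4]],"turn":[[0,0,0],[0,0,0],[0,0,0],[0,0,0],[0,0,0]],"gripper":[1,1,1,1,1]}'
```

```text
clock: 11.15
position: [0.5056, 0.1766, 0.1204]
tool_rot: [3.142, -0.0, 1.135]
force: [0.5, 0.5, -1.9]
grip_width: 0.0165
finger_force: 79.5
clock: 11.65
position: [0.5056, 0.1766, 0.1244]
tool_rot: [3.141, -0.0, 1.135]
force: [-0.4, -0.0, -1.3]
grip_width: 0.0165
finger_force: 79.5
```

```bash
python3 -m crank '{"travel":[[0,0,0.5],[0,0,1.2],[0,0,2],[0,0,3],[0,0,4]],"turn":[[0,0,0],[0,0,0],[0,0,0],[0,0,0],[0,0,0]],"gripper":[1,1,1,1,1]}'
python3 -m crank '{"travel":[[0,0,1.5],[0,0,3],[0,0,4.5],[0,0,5.5],[0,0,6]],"turn":[[0,0,0],[0,0,0],[0,0,0],[0,0,0],[0,0,0]],"gripper":[1,1,1,1,1]}'
python3 -m crank '{"travel":[[0,0,0],[0,0,0],[0,0,0],[0,0,0],[0,0,0]],"turn":[[0,0,0],[0,0,0],[0,0,0],[0,0,0],[0,0,0]],"gripper":[1,1,1,1,1]}'
python3 -c "
from workcell import bot;import cv2,numpy as np
o=bot.observe();print(o['force'],o['qd'])
s=bot.grab_frame('scene');d=bot.grab_frame('side')
c=lambda f,x,y:cv2.resize(f['pixels'][y:y+150,x:x+100,::-1],(400,600),interpolation=cv2.INTER_CUBIC)
cv2.imwrite('pics/m5.png',np.hstack([c(s,219,115),c(d,285,155)]))"
```

```text
clock: 12.15
position: [0.5056, 0.1766, 0.1654]
tool_rot: [3.141, -0.0, 1.135]
force: [-0.4, -0.5, -2.1]
grip_width: 0.0165
finger_force: 79.4
clock: 12.65
position: [0.5058, 0.1766, 0.2255]
tool_rot: [3.141, -0.001, 1.135]
force: [-0.5, 0.4, -2.3]
grip_width: 0.0163
finger_force: 79.5
clock: 13.15
position: [0.5054, 0.1765, 0.224]
tool_rot: [-3.141, 0.0, 1.135]
force: [-0.6, 0.4, -1.4]
grip_width: 0.0165
finger_force: 79.5
[-0.64285796  0.394001   -1.43480701] [-1.87491147e-04 -2.05135099e-03 -1.64402245e-04 -7.19774818e-04
  4.45596830e-04  1.22313291e-03  6.59248699e-05]
```

View pics/m5.png

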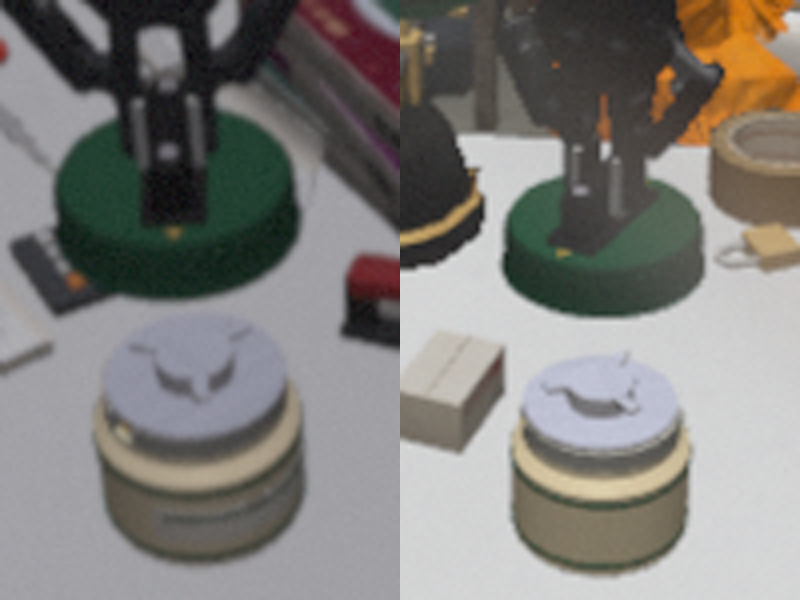

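The inner lid sits flat on the tin at about (195,370) in the scene crop, with its keys in the slots. The cap is level about 10 cm above it, and nothing else has moved. Handing in.

```bash
python3 -c "
from workcell import bot;print(bot.job_done())"
```

```text
the job is handed in; nothing more can be done
None
```

The inner lid is seated in the tin with its keys in the slots, the catch is free, and the cap is held level about 10 cm above the tin; the job is handed in, but no verdict came back.

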